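# Stir the small beads out of the table-garland mix

## Robot

A 6-joint arm with a two-finger parallel gripper is mounted at the origin on the work surface. World frame = base frame: x ahead of the robot, y to its left, z up, the work surface at z = 0. Lengths are in m, angles in rad, forces in N, time in s.
With the tool pointing down it reaches from about 0.225 to 0.875 m from the base axis. Payload 3.4 kg.
Tool frame: the origin (TCP) lies at the very end of the fingers, on their centre line; the grasp point (between the pads) lies manip.grip_point_offset behind it (manip.grip_point_offset is the distance from the TCP to the grasp point, in m); z points along the fingers, y is the line along which they close (so a half turn about z gives the same grasp; the last joint's range is limited). The gripper opens to 85 mm and grips with 20 to 120 N. Pads are 22 mm wide; open, the fingers measure 114 mm over their backs; the gripper's body (76 mm by 85 mm) begins 54 mm behind the grasp point. The pads swing forward as they close: fully open they stand 13 mm farther back than shut.
Start: joints at [1.139, 0.276, 1.505, -0, 1.361, -0.121], TCP at [0.176, 0.547, 0.231] pointing down, gripper open.
Joint ranges: [-2.89, 2.89], [-0.75, 2.08], [0.22, 2.7], [-1.18, 4.32], [0.11, 2.71], [-2.7, 2.7]. Speed limits (rad/s): [2.57, 2.57, 3.14, 3.14, 3.14, 3.14].

## Interface

Orientations are given as a unit quaternion [w, x, y, z].
In Python, from rig import manip gives the robot as it stands.
- The arm moves only by the shell command python3 -m pendant 'ROWS' [FORCE]. ROWS is JSON, a list of rows, each an object of numbers: "jaw": the opening, from -1 (shut) to 1 (fully open); "tx", "ty", "tz": the shift along the world's x, y, z in cm; "ax", "ay", "az": the turn, a rotation vector about the world's x, y, z in degrees. In form: [{"jaw": .., "tx": .., "ty": .., "tz": .., "ax": .., "ay": .., "az": ..}, ...]. A call has 1 to 10 rows; each row is the pose to reach, as a shift and turn from the pose commanded when the call began; what a row does not reach only later rows make up. A row lasts 1/8 s, in which the tool goes at most 62.5 mm and 10.7 degrees, less where a joint would pass 70% of its speed; a pose out of reach is approached as far as the arm can. A call with a gripper value outside its range is refused whole. The fingers move at their own pace and stop on an object; FORCE is the grip in N (left out, the last holds). Time passes only in rows, so rows that repeat a pose let the fingers close. It gives the time, the measured TCP pose, the force, the opening and the grip force at its end, in the units of the state.
- manip.get_state(): the state, without advancing time (a new reading comes with each control period).
- manip.get_image(name): name is "side" or "top" or "wrist"; returns a dict with "pixels" (384x512x3 uint8, blue, green, red), "depth" (384x512 float32, m along the optical axis (not along the pixel's ray), 0 where there is no reading), "fx", "fy", "cx", "cy" (pixels), "D" ([k1, k2, p1, p2, k3] as OpenCV has them; the pictures are not rectified), "pose" (4x4, takes a point from camera to world coordinates). Camera axes: x right, y down, z forward; pixel columns grow to the right and rows downward; lengths in m; the calibration is good to about 2 mm. A picture is of the moment at which its call begins.
- manip.sign_off(): hands the job in; it is judged then, once.
The state is a dict: "clock": time; "qpos": joint angles; "qd": joint speeds; "effort": joint torques, N m; "position": TCP position; "ee_rot": TCP orientation; "contact_force": force on the tool from outside, world axes, zero at the start; "moment": the same for the moment, N m; "width": finger opening in m; "gripper_force": force on a finger pad.
Only numpy, scipy, OpenCV 4.12 (cv2) and the standard library are available. Lean on these libraries where they do the work, as an engineer would, in place of code of your own. Each camera call takes 0.05 s, during which the arm holds its last target. There are 200 camera calls.

## Task

Take the wooden stick from the jug and stir the ceramic garland beads about in the hoop until all four small ones have dropped through the holes into the clear box below; the three large ones stay in the hoop. Touch the beads only with the stick, stir gently and ease off when something jams, and do not disturb the glass, cup, votive or candle holder. Then stand the stick back in the jug, head down, and let go.

Things in the scene. Friction and masses are not known exactly. Their poses are not given: they have to be found in the camera images.
- sizer: Fixed bead-sizing box: clear catch box 232 x 232 mm under a flat 5 mm aluminium plate (top face 80 mm above the table) with three round 38 mm through holes; on the plate a round wooden hoop (inner radius 105 mm, wall 4 mm, 40 mm tall, rim 120 mm above the table) is the stirring vessel. Origin: centre of the box underside, on the table; z up. Any yaw.
- floor (a point): Centre of the plate's upper face, inside the hoop, 80 mm above the box's origin, same axes.
- hole0 (a point): Mouth centre of a 38 mm hole through the 5 mm plate, at the plate's upper face, 86 mm from the hoop's centre, reaching out to the hoop's inner wall; the three are 120 degrees apart. Large beads may be sitting over holes.
- hole1 (a point): Mouth centre of a 38 mm hole through the 5 mm plate, at the plate's upper face, 86 mm from the hoop's centre, reaching out to the hoop's inner wall; the three are 120 degrees apart. Large beads may be sitting over holes.
- hole2 (a point): Mouth centre of a 38 mm hole through the 5 mm plate, at the plate's upper face, 86 mm from the hoop's centre, reaching out to the hoop's inner wall; the three are 120 degrees apart. Large beads may be sitting over holes.
- jug: Fixed round terracotta jug: outer radius 38.5 mm, inner radius 34 mm, rim 90 mm high, inner floor 6 mm above its origin, which is the centre of its underside; at the start the stick leans in it, its top over the jug's own -x side.
- stick: Loose wooden stirring stick, 200 mm long, 60 g: a round 20 mm thick head for the lowest 45 mm, then a square handle, 14 x 14 mm, its flats facing the stick's own x and y. Origin: centre of the head's end face; its z axis runs up along the stick to the handle's end at 200 mm. It starts head down, leaning about 35 degrees from upright in the jug.
- stick_tip (a point): Centre of the head's end face (the stirring end).
- stick_grip (a point): Point on the handle's axis, 155 mm from the head's end face, 45 mm from the handle's end.
- small0: Small white ceramic bead, a cylinder 24 mm in diameter and 22 mm tall, weighing 12 to 26 g; origin at its centre, z along its own axis. It passes through a hole any way round. Starts standing on the plate.
- small1: Small white ceramic bead, a cylinder 24 mm in diameter and 22 mm tall, weighing 12 to 26 g; origin at its centre, z along its own axis. It passes through a hole any way round. Starts standing on the plate.
- small2: Small white ceramic bead, a cylinder 24 mm in diameter and 22 mm tall, weighing 12 to 26 g; origin at its centre, z along its own axis. It passes through a hole any way round. Starts standing on the plate.
- small3: Small white ceramic bead, a cylinder 24 mm in diameter and 22 mm tall, weighing 12 to 26 g; origin at its centre, z along its own axis. It passes through a hole any way round. Starts standing on the plate.
- large0: Large white ceramic bead, a cylinder 44 mm in diameter and 38 mm tall, weighing 40 to 85 g; origin at its centre, z along its own axis. It cannot pass through a hole. Starts standing on the plate, possibly over a hole.
- large1: Large white ceramic bead, a cylinder 44 mm in diameter and 38 mm tall, weighing 40 to 85 g; origin at its centre, z along its own axis. It cannot pass through a hole. Starts standing on the plate, possibly over a hole.
- large2: Large white ceramic bead, a cylinder 44 mm in diameter and 38 mm tall, weighing 40 to 85 g; origin at its centre, z along its own axis. It cannot pass through a hole. Starts standing on the plate, possibly over a hole.
- cup: Bystander: white ceramic mug, 72 mm wide, 58 mm tall; origin under its centre.
- glass: Bystander: stemmed glass, 72 mm wide, 170 mm tall; origin under its centre.
- votive: Bystander: amber glass votive cup, 60 mm wide, 55 mm tall; origin under its centre.
- holder: Bystander: brass candle holder, 84 mm wide, 90 mm tall; origin under its centre.
Mind the look-alikes: they are no part of the job. Leave any black look-alike of the small2 alone.

How it is judged:
By the outcome, as a careful person would: the job done as asked, in the order asked, and still so for the second after the job is handed in, with the robot touching nothing.
It also fails if it takes over 72 s, if anything falls off the work surface, if the arm or the gripper's body presses on something with over 40 N, if the wrist force passes 120 N, or if a joint passes its speed limit or range.

## Working session

There is one attempt and no reset: what is moved stays moved. The work goes in short steps, Python scripts to look and compute and a shell command to move; the robot and the scene stay as the last step left them, time stands still between calls to the robot, and variables do not carry over. Pictures are saved under pics/ and viewed, at most 10 in all, crops included, and the job is handed in when it is done.

```bash
ls; mkdir -p pics
cat > h.py <<'E'
import numpy as np, cv2
from rig import manip
def grab(n):
    im=manip.get_image(n); return im
def px(im,u,v,z=None,win=1):
    """pixel->world; z: intersect plane z, else use depth"""
    K=np.array([[im['fx'],0,im['cx']],[0,im['fy'],im['cy']],[0,0,1]])
    p=cv2.undistortPoints(np.array([[[u,v]]],float),K,np.array(im['D'],float))[0,0]
    T=np.array(im['pose']); d=T[:3,:3]@np.array([p[0],p[1],1]); o=T[:3,3]
    if z is None:
        u,v=int(round(u)),int(round(v)); a=im['depth'][v-win:v+win+1,u-win:u+win+1]; a=a[a>0]; s=np.median(a)
    else: s=(z-o[2])/d[2]
    return o+s*d
E
python3 - <<'E'
from h import *
import pickle
t=grab('top'); s=grab('side')
pickle.dump((t,s),open('im0.pkl','wb'))
cv2.imwrite('pics/a.png',np.vstack([cv2.resize(t['pixels'],(800,600))]))
cv2.imwrite('pics/b.png',cv2.resize(s['pixels'],(800,600)))
print(np.round(t['pose'],3),np.round(s['pose'],3),t['fx'],manip.get_state(),manip.grip_point_offset)
E
```

```text
pics
[[ 0.006 -0.986  0.165  0.46 ]
 [-1.    -0.007 -0.009  0.035]
 [ 0.01  -0.165 -0.986  0.976]
 [ 0.     0.     0.     1.   ]] [[ 0.958 -0.171  0.231  0.406]
 [-0.287 -0.602  0.745 -0.564]
 [ 0.012 -0.78  -0.625  0.588]
 [ 0.     0.     0.     1.   ]] 454.85235693286756 {'clock': 0.1, 'qpos': array([ 1.13901037e+00,  2.76542819e-01,  1.50604642e+00,  1.96691190e-05,
        1.36072401e+00, -1.20995339e-01]), 'qd': array([-0.00068457, -0.00069918, -0.0028235 , -0.00136412,  0.00118899,
       -0.00076574]), 'effort': array([ 4.72545671e-04, -4.17700982e+01, -2.46402347e+01, -4.63307842e-04,
        5.79958330e-03,  5.85582015e-06]), 'position': array([0.17562779, 0.54699927, 0.23050402]), 'ee_rot': array([-2.44013597e-04,  1.54772634e-01,  9.87949741e-01, -8.25020864e-04]), 'contact_force': array([ 0.56272479, -0.63171455,  0.62366642]), 'moment': array([ 0.00129237,  0.00174186, -0.02497823]), 'gripper_force': 0.0, 'width': 0.08572695229115808} 0.0187
```

View pics/a.png

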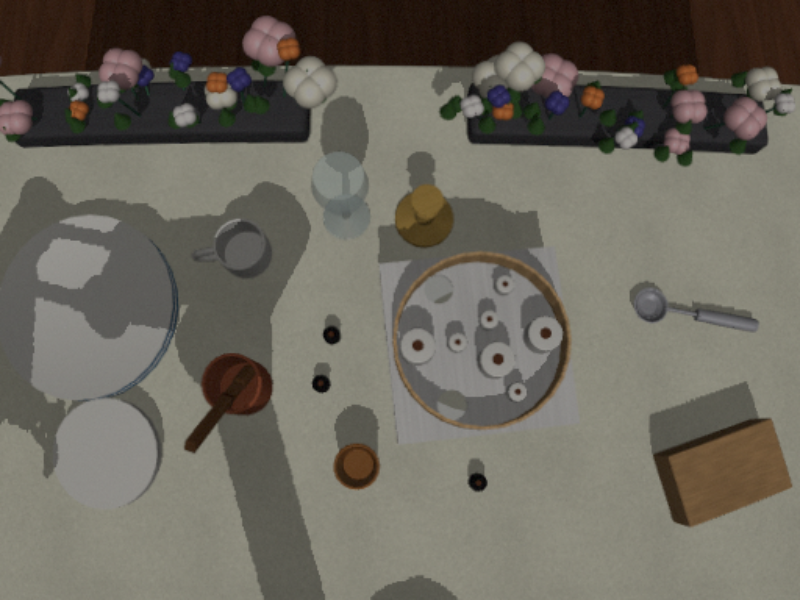

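View pics/b.png

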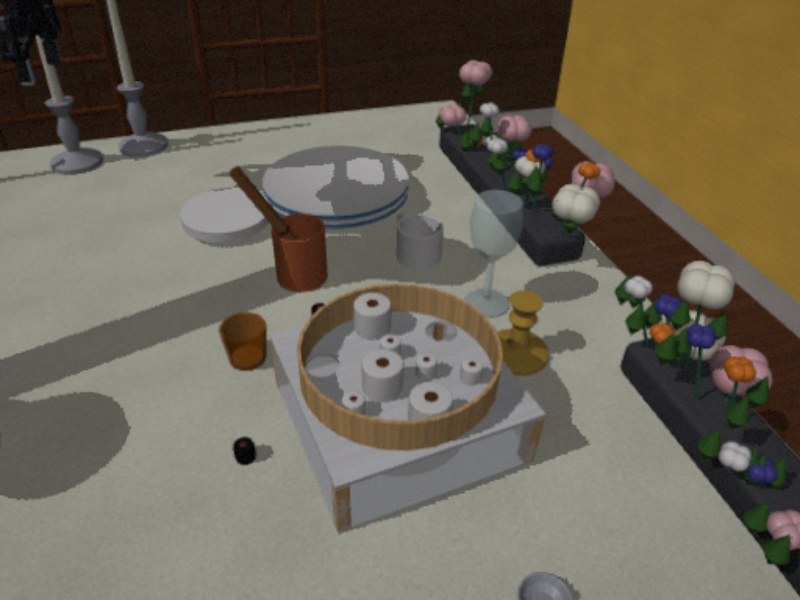

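The top view shows:
- **Jug and stick:** jug at (237,384), with the stick's handle end at (191,447).
- **Hoop:** centre near (484,341).
- **Holes:** open at (439,289) and (451,404). The third is under the large bead at (545,334).
- **Small beads:** (505,284), (489,319), (457,342) and (517,392).
- **Large beads:** (417,345), (497,359) and (545,334).

Possible mix-ups:
- **For the small beads:** the black look-alikes at (332,334), (321,383) and (478,482), all outside the hoop.
- **For the stick:** the spoon at (700,315), which is metal and not in a jug.

I choose the wooden stick in the terracotta jug.

Run:
```python
from h import *
import pickle
t,s=pickle.load(open('im0.pkl','rb'))
k=.64
P=lambda u,v,z:np.round(px(t,u*k,v*k,z)*1000,1)
for n,u,v,z in [('S0',505,284,.102),('S1',489,319,.102),('S2',457,342,.102),('S3',517,392,.102),('L0',417,345,.118),('L1',497,359,.118),('L2',545,334,.118),('holeA',439,289,.08),('holeB',451,404,.08),('votive',357,463,.055),('holder',425,203,.09),('glass',341,182,.15),('cup',242,247,.058)]: print(n,P(u,v,z))
# hoop rim fit: points with depth-> world z in .112-.126 near hoop
H,W=t['depth'].shape
uu,vv=np.meshgrid(np.arange(W),np.arange(H))
K=np.array([[t['fx'],0,t['cx']],[0,t['fy'],t['cy']],[0,0,1]])
def cloud(im):
    K=np.array([[im['fx'],0,im['cx']],[0,im['fy'],im['cy']],[0,0,1]])
    q=cv2.undistortPoints(np.stack([uu,vv],-1).reshape(-1,1,2).astype(float),K,np.array(im['D'],float)).reshape(H,W,2)
    d=im['depth'];X=np.dstack([q*d[...,None],d]);T=np.array(im['pose'])
    return X@T[:3,:3].T+T[:3,3]
C=cloud(t); np.save('C.npy',C); Cs=cloud(s)
from scipy.optimize import least_squares
def circ(m):
    p=C[m][:,:2]; f=least_squares(lambda a:np.hypot(p[:,0]-a[0],p[:,1]-a[1])-a[2],[*p.mean(0),.1],loss='soft_l1',f_scale=.003); return np.round(f.x*1000,1),len(p)
c0=px(t,484*k,341*k,.12)[:2]
r=np.hypot(C[...,0]-c0[0],C[...,1]-c0[1])
print('hoop',circ((C[...,2]>.113)&(C[...,2]<.127)&(abs(r-.107)<.012)))
j0=px(t,237*k,384*k,.09)[:2]; r=np.hypot(C[...,0]-j0[0],C[...,1]-j0[1])
print('jug',circ((C[...,2]>.083)&(C[...,2]<.096)&(abs(r-.036)<.009)),j0)
# stick points: z>.1 near jug & within dark brown
for nm,D in (('top',C),('side',Cs)):
    r=np.hypot(D[...,0]-j0[0],D[...,1]-j0[1])
    m=(D[...,2]>.1)&(r<.13)&(D[...,2]<.22)
    p=D[m]; c=p.mean(0); U,S,V=np.linalg.svd(p-c); a=V[0]*np.sign(V[0][2]); q=(p-c)@a
    print(nm,len(p),np.round(c*1000,1),'axis',np.round(a,3),np.round(np.degrees(np.arccos(a[2])),1),'top',np.round((c+a*np.percentile(q,98))*1000,1),'bot',np.round((c+a*q.min())*1000,1), S/np.sqrt(len(p)))
    print(np.round(V,2))
im=t['pixels'][200:320,90:200]; cv2.imwrite('pics/c.png',cv2.resize(im,None,fx=5,fy=5,interpolation=cv2.INTER_CUBIC))
```

```text
S0 [ 641.6 -110.2  102. ]
S1 [596.7 -89.1 102. ]
S2 [567.6 -48.8 102. ]
S3 [ 505.8 -122.7  102. ]
L0 [561.6   1.5 118. ]
L1 [545. -96. 118.]
L2 [ 576. -156.  118.]
holeA [638.8 -28.2  80. ]
holeB [491.7 -42.8  80. ]
votive [416.6  75.4  55. ]
holder [751. -10.  90.]
glass [757.4  95.7 150. ]
cup [698.7 233.4  58. ]
hoop (array([569.9, -78.3, 106.8]), 999)
jug (array([515.1, 233.1,  35.9]), 246) [0.51389061 0.22561327]
top 341 [461.8 249.  148.1] axis [-0.531  0.169  0.83 ] 33.9 top [439.  256.2 183.7] bot [492.5 239.2 100.1] [0.02995084 0.00473572 0.00293872]
[[-0.53  0.17  0.83]
 [ 0.66  0.7   0.28]
 [ 0.53 -0.7   0.48]]
side 352 [460.5 246.4 143.5] axis [-0.513  0.156  0.844] 32.4 top [436.8 253.6 182.5] bot [488.4 238.   97.7] [0.02871351 0.00496322 0.00300802]
[[ 0.51 -0.16 -0.84]
 [ 0.83  0.34  0.44]
 [-0.22  0.93 -0.3 ]]
```

View pics/c.png

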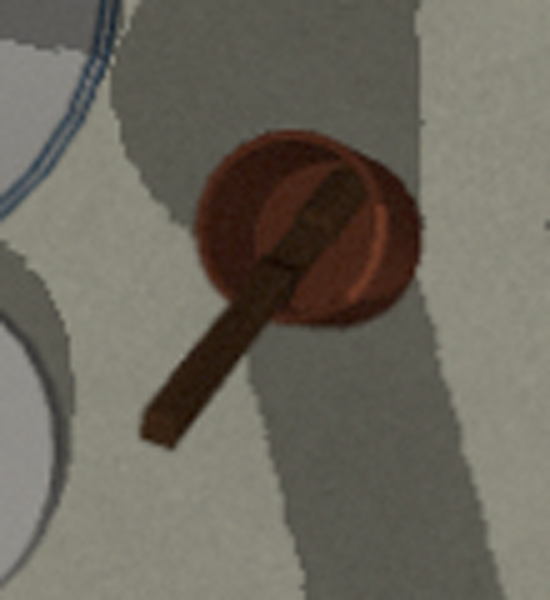

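The crop confirms it: a square wooden handle leaning in the terracotta jug, with its end at crop (158,430) and the jug mouth centred near crop (300,225). One more fit, for the stick axis and roll.

Run:
```python
from h import *
import pickle
from scipy.optimize import least_squares
from scipy.spatial.transform import Rotation as R
t,s=pickle.load(open('im0.pkl','rb'))
H,W=t['depth'].shape
uu,vv=np.meshgrid(np.arange(W),np.arange(H))
def cloud(im):
    K=np.array([[im['fx'],0,im['cx']],[0,im['fy'],im['cy']],[0,0,1]])
    q=cv2.undistortPoints(np.stack([uu,vv],-1).reshape(-1,1,2).astype(float),K,np.array(im['D'],float)).reshape(H,W,2)
    d=im['depth'];X=np.dstack([q*d[...,None],d]);T=np.array(im['pose'])
    return X@T[:3,:3].T+T[:3,3]
Ps=[]
for im in (t,s):
    D=cloud(im); r=np.hypot(D[...,0]-.514,D[...,1]-.23)
    Ps.append(D[(D[...,2]>.1)&(r<.13)&(D[...,2]<.22)])
    m=(D[...,2]>.083)&(D[...,2]<.096)&(abs(r-.036)<.010)
    p=D[m][:,:2]; f=least_squares(lambda a:np.hypot(p[:,0]-a[0],p[:,1]-a[1])-.03625,[.514,.23],loss='soft_l1',f_scale=.002);print('jug',f.x*1000,len(p))
P=np.vstack(Ps)
def res(x,P=P):
    # x: end centre, tilt, yaw, roll
    Rm=R.from_euler('ZYZ',[x[4],x[3],x[5]]); q=Rm.inv().apply(P-x[:3])
    d=np.stack([abs(q[:,0])-.007,abs(q[:,1])-.007,q[:,2]],1)
    return np.where(d.max(1)<0,d.max(1),np.linalg.norm(np.maximum(d,0),axis=1))
best=None
for roll in np.radians([0,22,45,67]):
    f=least_squares(res,[.437,.254,.177,np.radians(34),np.radians(162.7),roll],loss='soft_l1',f_scale=.0015,x_scale=[.01,.01,.01,.1,.1,.2])
    print(f.cost, np.round(f.x[:3]*1000,1),np.round(np.degrees(f.x[3:]),1))
    if best is None or f.cost<best.cost: best=f
x=best.x; a=R.from_euler('ZYZ',[x[4],x[3],x[5]]).apply([0,0,1])
print('axis',a,'grip',x[:3]-.045*a,'tcp',x[:3]-.0637*a,'tip',x[:3]-.2*a)
for u,v in ((75,160),(140,145)): print('cand',px(s,u*.64,v*.64,0))
```

```text
jug [515.0384673  233.56264686] 277
jug [514.7605135  232.08064131] 255
0.00030047411476739346 [436.6 258.7 180.8] [ 32.5 163.1  -1.9]
0.00030049039042991517 [436.6 258.7 180.8] [ 32.5 163.1  -1.7]
0.0003004741147760922 [436.6 258.7 180.8] [ 32.5 163.1  -1.9]
0.0005722707915644963 [437.  258.4 181.1] [ 32.4 162.7  42.4]
axis [-0.51426817  0.15672648  0.84318744] grip [0.45972533 0.2516317  0.14289647] tcp [0.46934214 0.24870091 0.12712887] tip [0.53943689 0.22733909 0.01220242]
cand [0.14545772 0.75659224 0.        ]
cand [0.27379874 0.79070594 0.        ]
```

```bash
python3 -m pendant '[{"jaw":1,"tx":4,"ty":-5,"tz":1,"ax":-1.5,"ay":-4.5},{"jaw":1,"tx":8,"ty":-9.5,"tz":2,"ax":-3,"ay":-9.5},{"jaw":1,"tx":12,"ty":-14,"tz":2,"ax":-5,"ay":-16},{"jaw":1,"tx":16,"ty":-19,"tz":1,"ax":-7,"ay":-22},{"jaw":1,"tx":20,"ty":-24,"tz":0,"ax":-9,"ay":-28},{"jaw":1,"tx":23.2,"ty":-28,"tz":-0.2,"ax":-9.9,"ay":-31.5},{"jaw":1,"tx":23.2,"ty":-28,"tz":-0.2,"ax":-9.9,"ay":-31.5},{"jaw":1,"tx":23.2,"ty":-28,"tz":-0.2,"ax":-9.9,"ay":-31.5}]' 40
python3 - <<'E'
from h import *
from scipy.spatial.transform import Rotation as R
s=manip.get_state(); q=s['ee_rot']; Rm=R.from_quat(q[[1,2,3,0]]).as_matrix()
print(Rm[:,2],Rm[:,1]); print('togo cm',(np.array([.4693,.2487,.1271])-s['position'])*100, s['qpos'])
a=np.array([-.5143,.1567,.8432]); print('angle',np.degrees(np.arccos(-Rm[:,2]@a)))
E
```

```text
[-7.37527645e-04 -1.55462504e-03 -9.99998520e-01] [ 0.30581476  0.9520895  -0.00170569]
togo cm [ 29.36722097 -29.82992743 -10.34040248] [ 1.13901037e+00  2.76542819e-01  1.50604642e+00  1.96691190e-05
  1.36072401e+00 -1.20995339e-01]
angle 32.53500211171477invalid input at $[0]: expected keys jaw, tx, ty, tz, ax, ay, az
```

All keys are required, including az.

```bash
python3 -m pendant '[{"jaw":1,"tx":4,"ty":-5,"tz":1,"ax":-1.5,"ay":-4.5,"az":0},{"jaw":1,"tx":8,"ty":-9.5,"tz":2,"ax":-3,"ay":-9.5,"az":0},{"jaw":1,"tx":12,"ty":-14,"tz":2,"ax":-5,"ay":-16,"az":0},{"jaw":1,"tx":16,"ty":-19,"tz":1,"ax":-7,"ay":-22,"az":0},{"jaw":1,"tx":20,"ty":-24,"tz":0,"ax":-9,"ay":-28,"az":0},{"jaw":1,"tx":23.2,"ty":-28,"tz":-0.2,"ax":-9.9,"ay":-31.5,"az":0},{"jaw":1,"tx":23.2,"ty":-28,"tz":-0.2,"ax":-9.9,"ay":-31.5,"az":0},{"jaw":1,"tx":23.2,"ty":-28,"tz":-0.2,"ax":-9.9,"ay":-31.5,"az":0}]' 40
cat > st.py <<'E'
from h import *
from scipy.spatial.transform import Rotation as R
s=manip.get_state(); q=s['ee_rot']; Rm=R.from_quat(q[[1,2,3,0]]).as_matrix()
E
python3 - <<'E'
from st import *
print(Rm[:,2],Rm[:,1]); print('togo cm',(np.array([.4693,.2487,.1271])-s['position'])*100, s['qpos'])
a=np.array([-.5143,.1567,.8432]); print('angle',np.degrees(np.arccos(-Rm[:,2]@a)))
E
```

```text
clock: 1.1
position: [0.4079, 0.2678, 0.2294]
ee_rot: [0.281, 0.149, 0.947, -0.042]
contact_force: [0.8, -0.4, 0.7]
width: 0.0853
gripper_force: 0.0
[ 0.51959088 -0.16268044 -0.83878507] [0.30531045 0.95224251 0.0044413 ]
togo cm [  6.13874431  -1.90695508 -10.22779344] [ 0.8044225   0.04725475  1.95420212 -0.63535041  0.96293023 -0.1300512 ]
angle 0.3514753135840928
```

```bash
python3 -m pendant '[{"jaw":1,"tx":2,"ty":-0.6,"tz":-3.4,"ax":0,"ay":0,"az":0},{"jaw":1,"tx":4.1,"ty":-1.3,"tz":-6.8,"ax":0,"ay":0,"az":0},{"jaw":1,"tx":6.1,"ty":-1.9,"tz":-10.2,"ax":0,"ay":0,"az":0},{"jaw":1,"tx":6.1,"ty":-1.9,"tz":-10.2,"ax":0,"ay":0,"az":0},{"jaw":-1,"tx":6.1,"ty":-1.9,"tz":-10.2,"ax":0,"ay":0,"az":0},{"jaw":-1,"tx":6.1,"ty":-1.9,"tz":-10.2,"ax":0,"ay":0,"az":0},{"jaw":-1,"tx":6.1,"ty":-1.9,"tz":-10.2,"ax":0,"ay":0,"az":0},{"jaw":-1,"tx":6.1,"ty":-1.9,"tz":-10.2,"ax":0,"ay":0,"az":0},{"jaw":-1,"tx":6.1,"ty":-1.9,"tz":-10.2,"ax":0,"ay":0,"az":0},{"jaw":-1,"tx":6.1,"ty":-1.9,"tz":-10.2,"ax":0,"ay":0,"az":0}]' 60
```

```text
clock: 2.35
position: [0.4691, 0.2488, 0.1278]
ee_rot: [0.281, 0.148, 0.947, -0.042]
contact_force: [-0.7, 1.4, 2.6]
width: 0.0133
gripper_force: 59.2
```

```bash
python3 -m pendant '[{"jaw":-1,"tx":-0.2,"ty":0.1,"tz":1.5,"ax":0,"ay":0,"az":0},{"jaw":-1,"tx":-0.5,"ty":0.2,"tz":4,"ax":0,"ay":0,"az":0},{"jaw":-1,"tx":-0.5,"ty":0.2,"tz":8,"ax":0,"ay":0,"az":0},{"jaw":-1,"tx":-0.5,"ty":0.2,"tz":12,"ax":0,"ay":0,"az":0},{"jaw":-1,"tx":-0.5,"ty":0.2,"tz":16.5,"ax":0,"ay":0,"az":0},{"jaw":-1,"tx":2,"ty":-4,"tz":16.5,"ax":2.5,"ay":8,"az":0},{"jaw":-1,"tx":4.5,"ty":-9,"tz":16.5,"ax":5,"ay":16,"az":0},{"jaw":-1,"tx":7,"ty":-15,"tz":16.5,"ax":7.5,"ay":24,"az":0},{"jaw":-1,"tx":10,"ty":-21,"tz":16.5,"ax":9.9,"ay":31.5,"az":0},{"jaw":-1,"tx":12.9,"ty":-26,"tz":16.5,"ax":9.9,"ay":31.5,"az":0}]' 60
python3 -m pendant '[{"jaw":-1,"tx":0,"ty":-3.6,"tz":0,"ax":0,"ay":0,"az":0},{"jaw":-1,"tx":0,"ty":-3.6,"tz":0,"ax":0,"ay":0,"az":0},{"jaw":-1,"tx":0,"ty":-3.6,"tz":0,"ax":0,"ay":0,"az":0}]'
python3 - <<'E'
from st import *
import pickle
print(Rm[:,2],Rm[:,1],s['position'])
w=grab('wrist'); d=grab('side'); pickle.dump((w,d),open('im1.pkl','wb'))
cv2.imwrite('pics/d.png',np.hstack([cv2.resize(w['pixels'],(400,300)),cv2.resize(d['pixels'],(400,300))]))
print(np.round(w['pose'],3))
E
```

```text
clock: 3.6
position: [0.5959, -0.0077, 0.2909]
ee_rot: [-0.001, 0.156, 0.988, 0.0]
contact_force: [-0.8, 0.3, -0.5]
width: 0.0129
gripper_force: 58.9
clock: 3.98
position: [0.5932, -0.0394, 0.2919]
ee_rot: [-0.001, 0.155, 0.988, 0.001]
contact_force: [0.2, -0.2, 0.4]
width: 0.0132
gripper_force: 58.9
[-0.00110073  0.00124537 -0.99999862] [3.05999216e-01 9.52031386e-01 8.48814122e-04] [ 0.59321811 -0.03944382  0.29190188]
[[ 0.305  0.918  0.252  0.53 ]
 [ 0.952 -0.294 -0.08  -0.019]
 [ 0.     0.264 -0.964  0.434]
 [ 0.     0.     0.     1.   ]]
```

View pics/d.png

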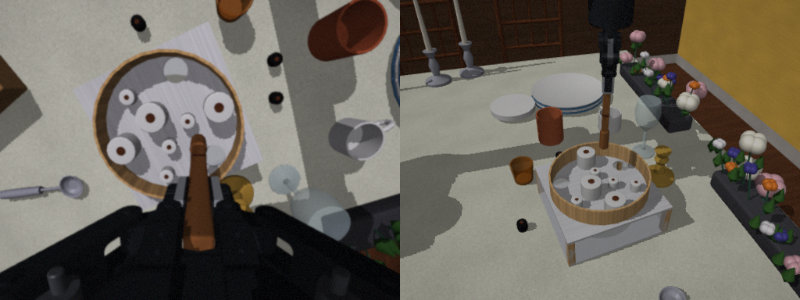

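Wrist view (left half): hoop, beads and the gripped stick are all visible, with the tip near (198,140). I'll write a depth-based bead finder for the wrist and side cameras, so I don't need to view a picture each time.

```bash
cat > find.py <<'E'
from st import *
import pickle
O=np.array([.570,-.0783])
def cloud(im):
    H,W=im['depth'].shape; uu,vv=np.meshgrid(np.arange(W),np.arange(H))
    K=np.array([[im['fx'],0,im['cx']],[0,im['fy'],im['cy']],[0,0,1]])
    q=cv2.undistortPoints(np.stack([uu,vv],-1).reshape(-1,1,2).astype(float),K,np.array(im['D'],float)).reshape(H,W,2)
    d=im['depth'];X=np.dstack([q*d[...,None],d]);T=np.array(im['pose'])
    C=X@T[:3,:3].T+T[:3,3]; C[d<=0]=9; return C
def beads(im,verbose=1):
    """cluster horizontal top faces; returns mm relative to hoop centre"""
    C=cloud(im); px_=im['pixels'].astype(int); b,g,r=px_[...,0],px_[...,1],px_[...,2]
    rr=np.hypot(C[...,0]-O[0],C[...,1]-O[1]); out=[]
    # wood mask: bead tops are gray
    gray=(abs(r-b)<25)
    for nm,lo,hi,amin in (('S',.095,.109,15),('L',.112,.125,60)):
        m=((C[...,2]>lo)&(C[...,2]<hi)&(rr<.101)&gray).astype(np.uint8)
        m=cv2.morphologyEx(m,cv2.MORPH_CLOSE,np.ones((3,3),np.uint8))
        m=cv2.morphologyEx(m,cv2.MORPH_OPEN,np.ones((3,3),np.uint8))
        n,lab,st_,_=cv2.connectedComponentsWithStats(m)
        for i in range(1,n):
            if st_[i,4]<amin: continue
            p=C[lab==i]; p=p[(p[:,2]>lo)&(p[:,2]<hi)]
            if len(p)<8: continue
            c,rad=cv2.minEnclosingCircle((p[:,:2]*1000).astype(np.float32))
            out.append((nm,np.round(c-O*1000).astype(int).tolist(),round(rad),len(p)))
    return out
def report(*cams):
    for n in cams:
        im=grab(n)
        print(n); [print('  ',*o) for o in beads(im)]
    s=manip.get_state(); print('clk',s['clock'],'tcp rel mm',np.round((s['position'][:2]-O)*1000,1),'z',round(s['position'][2],4),'F',np.round(s['contact_force'],1))
E
python3 - <<'E'
from find import *
w,d=pickle.load(open('im1.pkl','rb'))
for n,im in (('w',w),('s',d)):
    print(n); [print('  ',*o) for o in beads(im)]
    C=cloud(im); rr=np.hypot(C[...,0]-.5932,C[...,1]+.0394)
    p=C[(rr<.03)&(C[...,2]>.14)&(C[...,2]<.25)]
    for lo in np.arange(.14,.25,.015):
        q=p[(p[:,2]>=lo)&(p[:,2]<lo+.015)]; 
        if len(q): print(round(lo,3),len(q),np.round(q.mean(0)*1000,1))
    print(p[:,2].min())
E
```

```text
w
   S [-64, -44] 12 337
   S [-2, 29] 12 302
   S [3, -63] 15 101
   S [27, -11] 12 276
   S [71, -31] 12 259
   L [-9, 79] 22 1114
   L [-25, -18] 22 1068
   L [8, -77] 22 997
0.155 51 [582.7 -36.1 163.7]
0.17 73 [582.6 -36.9 177.9]
0.185 162 [584.9 -37.1 195.3]
0.2 81 [584.3 -37.  207.8]
0.215 89 [584.7 -36.8 222.5]
0.23 136 [584.7 -37.2 238.6]
0.245 44 [585.1 -37.1 247.7]
0.156694260428541
s
   S [-10, 72] 20 127
   S [-2, 29] 12 121
   S [27, -12] 12 142
   S [73, -32] 13 149
   S [-28, -27] 20 143
   S [-63, -45] 12 154
   L [-8, 78] 22 311
   L [-25, -19] 22 412
   L [7, -78] 22 466
0.155 78 [587.7 -45.2 163.5]
0.17 84 [588.2 -45.3 177.7]
0.185 105 [588.8 -44.9 193.7]
0.2 68 [589.  -44.6 208.2]
0.215 68 [589.  -44.5 222.7]
0.23 72 [589.8 -45.  237.9]
0.245 25 [589.6 -44.6 247.5]
0.15540918864094755
```

```bash
python3 -m pendant '[{"jaw":-1,"tx":0,"ty":0,"tz":0,"ax":0,"ay":0,"az":0},{"jaw":-1,"tx":0.3,"ty":0,"tz":-2,"ax":0,"ay":0,"az":0},{"jaw":-1,"tx":0.3,"ty":0,"tz":-5,"ax":0,"ay":0,"az":0},{"jaw":-1,"tx":0.3,"ty":0,"tz":-7,"ax":0,"ay":0,"az":0},{"jaw":-1,"tx":0.3,"ty":0,"tz":-7,"ax":0,"ay":0,"az":0}]'
python3 -c "
from find import *
report('wrist')"
```

```text
clock: 4.7
position: [0.5954, -0.0389, 0.2209]
ee_rot: [-0.002, 0.154, 0.988, 0.0]
contact_force: [-0.0, -0.3, -0.4]
width: 0.0136
gripper_force: 58.9
wrist
   S [-64, -45] 12 519
   S [-35, 1] 3 18
   S [-22, 1] 8 55
   S [-2, 29] 12 460
   S [4, -70] 20 256
   S [27, -11] 12 428
   S [72, -31] 12 348
   L [-9, 80] 22 1824
   L [-25, -18] 22 1730
   L [8, -77] 22 1558
clk 4.75 tcp rel mm [26.4 39.1] z 0.2223 F [-0.4 -0.1 -1. ]
```

```bash
python3 -m pendant '[{"jaw":-1,"tx":-0.2,"ty":-0.7,"tz":0,"ax":0,"ay":0,"az":0},{"jaw":-1,"tx":-0.2,"ty":-1.2,"tz":0,"ax":0,"ay":0,"az":0},{"jaw":-1,"tx":-0.8,"ty":-1.2,"tz":0,"ax":0,"ay":0,"az":0},{"jaw":-1,"tx":-1.6,"ty":-1.1,"tz":0,"ax":0,"ay":0,"az":0},{"jaw":-1,"tx":-2.4,"ty":-1.05,"tz":0,"ax":0,"ay":0,"az":0},{"jaw":-1,"tx":-3.2,"ty":-1,"tz":0,"ax":0,"ay":0,"az":0},{"jaw":-1,"tx":-4,"ty":-0.9,"tz":0,"ax":0,"ay":0,"az":0}]'
python3 -c "
from find import *
report('wrist')"
```

```text
clock: 5.62
position: [0.556, -0.0489, 0.2224]
ee_rot: [0.0, 0.155, 0.988, 0.0]
contact_force: [-0.0, -0.9, -0.7]
width: 0.0132
gripper_force: 58.9
wrist
   S [-63, -44] 12 487
   S [-38, 35] 13 468
   S [-30, 76] 4 27
   S [-38, -6] 12 83
   S [4, -71] 20 227
   S [19, -14] 8 102
   L [-9, 79] 22 1656
   L [-25, -18] 22 1590
   L [7, -77] 22 1420
clk 5.675 tcp rel mm [-15.3  29.7] z 0.2224 F [-1.6 -0.7  0.2]
```

```bash
python3 -m pendant '[{"jaw":-1,"tx":-0.1,"ty":0.5,"tz":0,"ax":0,"ay":0,"az":0},{"jaw":-1,"tx":-0.7,"ty":0.65,"tz":0,"ax":0,"ay":0,"az":0},{"jaw":-1,"tx":-1.5,"ty":0.65,"tz":0,"ax":0,"ay":0,"az":0},{"jaw":-1,"tx":-2.3,"ty":0.65,"tz":0,"ax":0,"ay":0,"az":0},{"jaw":-1,"tx":-3.1,"ty":0.65,"tz":0,"ax":0,"ay":0,"az":0},{"jaw":-1,"tx":-3.7,"ty":0.65,"tz":0,"ax":0,"ay":0,"az":0},{"jaw":-1,"tx":-3.7,"ty":0.65,"tz":0,"ax":0,"ay":0,"az":0}]'
python3 -c "
from find import *
report('wrist','side')"
```

```text
clock: 6.55
position: [0.5192, -0.0425, 0.2225]
ee_rot: [0.0, 0.155, 0.988, 0.0]
contact_force: [0.7, -0.2, -0.3]
width: 0.0131
gripper_force: 58.9
wrist
   S [-63, -44] 12 424
   S [-22, 77] 17 149
   S [-37, -10] 16 148
   S [2, -71] 20 258
   L [-9, 79] 22 1504
   L [-26, -18] 22 1148
   L [-6, -75] 16 201
side
   S [-11, 72] 20 129
   S [26, -11] 13 141
   S [71, -32] 12 141
   S [-26, -25] 21 143
   S [-64, -46] 12 152
   S [-13, -82] 5 15
   L [-9, 78] 22 307
   L [-25, -19] 23 407
   L [7, -78] 22 461
clk 6.65 tcp rel mm [-50.2  35.7] z 0.2224 F [-0.7 -0.  -0.5]
```

```bash
python3 -m pendant '[{"jaw":-1,"tx":0,"ty":0,"tz":3.2,"ax":0,"ay":0,"az":0},{"jaw":-1,"tx":-1,"ty":-3,"tz":3.2,"ax":0,"ay":0,"az":0},{"jaw":-1,"tx":-0.9,"ty":-8,"tz":3.2,"ax":0,"ay":0,"az":0},{"jaw":-1,"tx":-0.8,"ty":-10.5,"tz":3.2,"ax":0,"ay":0,"az":0},{"jaw":-1,"tx":-0.8,"ty":-10.5,"tz":3.2,"ax":0,"ay":0,"az":0},{"jaw":-1,"tx":-0.8,"ty":-10.5,"tz":1.5,"ax":0,"ay":0,"az":0},{"jaw":-1,"tx":-0.8,"ty":-10.5,"tz":0,"ax":0,"ay":0,"az":0},{"jaw":-1,"tx":-0.8,"ty":-10.5,"tz":0,"ax":0,"ay":0,"az":0}]'
python3 -c "
from find import *
report('wrist','side')"
```

```text
clock: 7.65
position: [0.5108, -0.1463, 0.2209]
ee_rot: [-0.002, 0.154, 0.988, 0.001]
contact_force: [0.0, -0.3, -0.7]
width: 0.0129
gripper_force: 58.9
wrist
   S [-64, -46] 12 457
   S [-14, 74] 21 322
   S [-40, -22] 16 139
   S [27, -11] 12 415
   L [-9, 79] 22 1622
   L [-25, -18] 22 1562
side
   S [-1, 62] 11 56
   S [27, -12] 12 141
   S [72, -32] 13 146
   S [-25, -31] 18 124
   S [-69, -45] 8 41
   L [-1, 74] 19 123
   L [-25, -19] 22 357
   L [8, -79] 22 460
clk 7.75 tcp rel mm [-58.2 -68.7] z 0.2224 F [ 0.1 -0.1 -0.3]
```

```bash
python3 -m pendant '[{"jaw":-1,"tx":-0.2,"ty":0.3,"tz":0,"ax":0,"ay":0,"az":0},{"jaw":-1,"tx":-0.35,"ty":1.1,"tz":0,"ax":0,"ay":0,"az":0},{"jaw":-1,"tx":-0.5,"ty":1.9,"tz":0,"ax":0,"ay":0,"az":0},{"jaw":-1,"tx":-0.65,"ty":2.7,"tz":0,"ax":0,"ay":0,"az":0},{"jaw":-1,"tx":-0.8,"ty":3.5,"tz":0,"ax":0,"ay":0,"az":0}]'
python3 -c "
from find import *
report('wrist')"
```

```text
clock: 8.38
position: [0.5035, -0.1118, 0.2224]
ee_rot: [0.0, 0.155, 0.988, 0.0]
contact_force: [-0.3, 0.3, -1.0]
width: 0.0131
gripper_force: 58.9
wrist
   S [-67, -11] 12 454
   S [-15, 75] 20 261
   S [-41, -16] 15 125
   S [24, -6] 10 137
   L [-9, 80] 22 1535
   L [-27, -17] 22 922
clk 8.425 tcp rel mm [-66.9 -32.5] z 0.2224 F [ 0.3  0.6 -1. ]
```

```bash
python3 -m pendant '[{"jaw":-1,"tx":0.4,"ty":0,"tz":0,"ax":0,"ay":0,"az":0},{"jaw":-1,"tx":0.3,"ty":0.8,"tz":0,"ax":0,"ay":0,"az":0},{"jaw":-1,"tx":0.1,"ty":1.6,"tz":0,"ax":0,"ay":0,"az":0},{"jaw":-1,"tx":-0.1,"ty":2.4,"tz":0,"ax":0,"ay":0,"az":0},{"jaw":-1,"tx":-0.3,"ty":3.1,"tz":0,"ax":0,"ay":0,"az":0},{"jaw":-1,"tx":-0.4,"ty":3.5,"tz":0,"ax":0,"ay":0,"az":0},{"jaw":-1,"tx":-0.4,"ty":3.5,"tz":0,"ax":0,"ay":0,"az":0}]'
python3 -c "
from find import *
report('wrist','side')"
```

```text
clock: 9.3
position: [0.4996, -0.0772, 0.2224]
ee_rot: [0.0, 0.155, 0.988, 0.0]
contact_force: [0.0, -0.4, -1.0]
width: 0.0131
gripper_force: 58.9
wrist
   S [-18, 76] 19 216
   S [-45, -25] 6 45
   S [-12, -80] 8 69
   L [-9, 80] 22 1479
side
   S [-11, 72] 20 125
   S [27, -12] 12 146
   S [71, -32] 13 147
   S [-26, -25] 21 146
   L [-8, 79] 23 317
   L [-25, -19] 23 405
   L [7, -78] 22 460
clk 9.4 tcp rel mm [-70.3   0.7] z 0.2224 F [ 0.7  0.  -1.4]
```

```bash
python3 -m pendant '[{"jaw":-1,"tx":0,"ty":0,"tz":4.4,"ax":0,"ay":0,"az":0},{"jaw":-1,"tx":0,"ty":0,"tz":4.4,"ax":0,"ay":0,"az":0},{"jaw":-1,"tx":4,"ty":-1.7,"tz":4.4,"ax":0,"ay":0,"az":0},{"jaw":-1,"tx":8.2,"ty":-3.4,"tz":4.4,"ax":0,"ay":0,"az":0},{"jaw":-1,"tx":8.2,"ty":-3.4,"tz":4.4,"ax":0,"ay":0,"az":0},{"jaw":-1,"tx":8.2,"ty":-3.4,"tz":2,"ax":0,"ay":0,"az":0},{"jaw":-1,"tx":8.2,"ty":-3.4,"tz":0,"ax":0,"ay":0,"az":0},{"jaw":-1,"tx":8.2,"ty":-3.4,"tz":0,"ax":0,"ay":0,"az":0}]'
python3 -m pendant '[{"jaw":-1,"tx":0.4,"ty":0.5,"tz":0,"ax":0,"ay":0,"az":0},{"jaw":-1,"tx":0.8,"ty":1.1,"tz":0,"ax":0,"ay":0,"az":0},{"jaw":-1,"tx":1.2,"ty":1.7,"tz":0,"ax":0,"ay":0,"az":0},{"jaw":-1,"tx":1.6,"ty":2.3,"tz":0,"ax":0,"ay":0,"az":0}]'
python3 -c "
from find import *
report('wrist','side')"
```

```text
clock: 10.4
position: [0.5795, -0.1108, 0.2201]
ee_rot: [-0.003, 0.155, 0.988, 0.0]
contact_force: [-1.6, -0.3, -0.7]
width: 0.0131
gripper_force: 58.9
clock: 10.9
position: [0.5981, -0.0879, 0.2227]
ee_rot: [0.0, 0.155, 0.988, 0.0]
contact_force: [0.1, -0.4, -0.6]
width: 0.0131
gripper_force: 58.9
wrist
   S [-13, 60] 8 58
   S [2, -64] 16 128
   S [40, 7] 12 404
   L [-9, 79] 22 1876
   L [-25, -19] 22 1823
   L [7, -78] 22 1568
side
   S [-11, 72] 20 129
   S [44, 4] 10 49
   S [72, -32] 12 145
   S [-26, -24] 21 143
   L [-9, 78] 23 308
   L [-26, -19] 22 410
   L [7, -79] 22 467
clk 11.0 tcp rel mm [28.2 -9.4] z 0.2225 F [-0.4  0.1 -1.4]
```

```bash
python3 -m pendant '[{"jaw":-1,"tx":0.5,"ty":0.6,"tz":0,"ax":0,"ay":0,"az":0},{"jaw":-1,"tx":0.95,"ty":1.25,"tz":0,"ax":0,"ay":0,"az":0},{"jaw":-1,"tx":1.4,"ty":1.9,"tz":0,"ax":0,"ay":0,"az":0},{"jaw":-1,"tx":1.85,"ty":2.55,"tz":0,"ax":0,"ay":0,"az":0},{"jaw":-1,"tx":2.2,"ty":3.2,"tz":0,"ax":0,"ay":0,"az":0},{"jaw":-1,"tx":2.3,"ty":3.4,"tz":0,"ax":0,"ay":0,"az":0}]'
python3 -c "
from find import *
report('wrist','side')"
```

```text
clock: 11.75
position: [0.6209, -0.054, 0.2222]
ee_rot: [-0.0, 0.155, 0.988, 0.0]
contact_force: [0.1, -0.3, -0.6]
width: 0.0134
gripper_force: 58.9
wrist
   S [-18, 2] 3 24
   S [5, -67] 19 223
   S [68, 50] 5 48
   S [72, -32] 12 423
   L [-9, 80] 22 1953
   L [-25, -18] 22 1844
   L [7, -77] 22 1674
side
   S [-10, 72] 20 124
   S [72, -32] 12 144
   S [-26, -25] 21 146
   S [-13, -83] 4 15
   L [-8, 78] 22 312
   L [-25, -19] 22 410
   L [8, -79] 23 463
clk 11.85 tcp rel mm [50.7 24.1] z 0.2223 F [-0.3 -1.2 -1.4]
```

```bash
python3 -m pendant '[{"jaw":-1,"tx":0,"ty":0,"tz":3.8,"ax":0,"ay":0,"az":0},{"jaw":-1,"tx":0,"ty":0,"tz":3.8,"ax":0,"ay":0,"az":0},{"jaw":-1,"tx":1,"ty":-4,"tz":3.8,"ax":0,"ay":0,"az":0},{"jaw":-1,"tx":1.9,"ty":-8.2,"tz":3.8,"ax":0,"ay":0,"az":0},{"jaw":-1,"tx":1.9,"ty":-8.2,"tz":3.8,"ax":0,"ay":0,"az":0},{"jaw":-1,"tx":1.9,"ty":-8.2,"tz":2,"ax":0,"ay":0,"az":0},{"jaw":-1,"tx":1.9,"ty":-8.2,"tz":0,"ax":0,"ay":0,"az":0},{"jaw":-1,"tx":1.9,"ty":-8.2,"tz":0,"ax":0,"ay":0,"az":0}]'
python3 - <<'E'
from find import *
report('wrist','side')
w=grab('wrist');s=grab('side')
T=np.linalg.inv(w['pose'])
def proj(im,p):
    T=np.linalg.inv(im['pose']);K=np.array([[im['fx'],0,im['cx']],[0,im['fy'],im['cy']],[0,0,1]]);q=T[:3,:3]@p+T[:3,3]
    return cv2.projectPoints(q.reshape(1,1,3),np.zeros(3),np.zeros(3),K,np.array(im['D'],float))[0].ravel()
o=[]
for im in (w,s):
  for h in ((69,50),(-78,36)):
    u,v=proj(im,np.array([O[0]+h[0]/1000,O[1]+h[1]/1000,.08])).astype(int); print(u,v)
    c=np.zeros((80,80,3),np.uint8); a=im['pixels'][max(0,v-40):v+40,max(0,u-40):u+40]; c[:a.shape[0],:a.shape[1]]=a
    o.append(cv2.resize(c,(300,300),interpolation=cv2.INTER_CUBIC))
cv2.imwrite('pics/e.png',np.vstack([np.hstack(o[:2]),np.hstack(o[2:])]))
E
```

```text
clock: 12.85
position: [0.638, -0.1354, 0.22]
ee_rot: [-0.003, 0.155, 0.988, 0.001]
contact_force: [-0.8, 1.3, -1.3]
width: 0.0129
gripper_force: 58.9
wrist
   S [-8, 69] 19 263
   S [72, -31] 12 451
   L [-9, 79] 22 2265
   L [-25, -18] 22 2155
   L [7, -78] 22 1851
side
   S [-11, 72] 20 127
   S [65, -30] 10 39
   S [-26, -25] 21 143
   L [-9, 78] 22 311
   L [-25, -19] 22 417
   L [7, -78] 22 469
clk 12.95 tcp rel mm [ 69.5 -57.7] z 0.2224 F [-0.   0.5 -1.2]
355 149
303 -2
282 212
206 232
```

View pics/e.png

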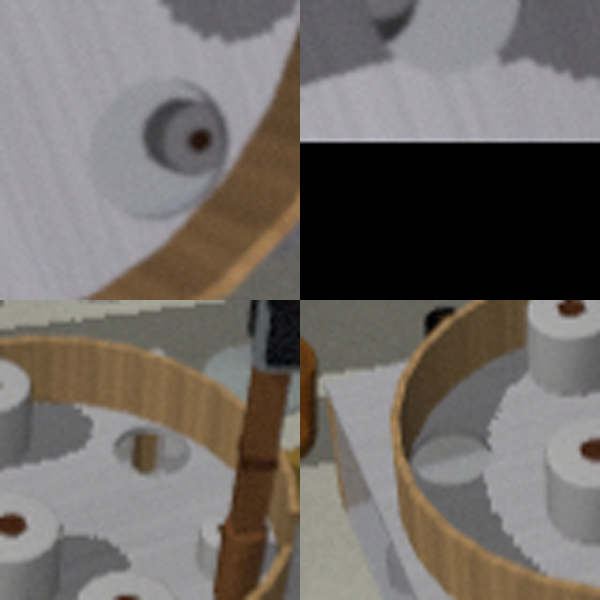

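Wrist crop of hole A (upper left): a bead lies deep below the plate at (200,140), so S1 dropped through. The holes are clear. Now the last small bead.

```bash
python3 -m pendant '[{"jaw":-1,"tx":0.35,"ty":0.3,"tz":0,"ax":0,"ay":0,"az":0},{"jaw":-1,"tx":0.4,"ty":1,"tz":0,"ax":0,"ay":0,"az":0},{"jaw":-1,"tx":0.4,"ty":1.8,"tz":0,"ax":0,"ay":0,"az":0},{"jaw":-1,"tx":0.35,"ty":2.6,"tz":0,"ax":0,"ay":0,"az":0},{"jaw":-1,"tx":0.3,"ty":3.4,"tz":0,"ax":0,"ay":0,"az":0}]'
python3 -c "
from find import *
report('wrist')"
```

```text
clock: 13.68
position: [0.6425, -0.1017, 0.2224]
ee_rot: [-0.0, 0.155, 0.988, 0.0]
contact_force: [-0.4, 0.6, 0.1]
width: 0.0132
gripper_force: 58.9
wrist
   S [-8, 62] 13 119
   S [8, 66] 2 16
   S [2, -57] 3 18
   S [9, -57] 2 15
   S [15, -58] 3 21
   S [71, -1] 12 447
   L [-9, 80] 22 2194
   L [-25, -18] 22 2044
   L [7, -77] 22 1811
clk 13.725 tcp rel mm [ 72.4 -22.3] z 0.2224 F [ 0.2  0.4 -0.1]
```

```bash
python3 -m pendant '[{"jaw":-1,"tx":0,"ty":0.7,"tz":0,"ax":0,"ay":0,"az":0},{"jaw":-1,"tx":0,"ty":1.5,"tz":0,"ax":0,"ay":0,"az":0},{"jaw":-1,"tx":-0.05,"ty":2.3,"tz":0,"ax":0,"ay":0,"az":0},{"jaw":-1,"tx":-0.1,"ty":3.1,"tz":0,"ax":0,"ay":0,"az":0},{"jaw":-1,"tx":-0.15,"ty":3.9,"tz":0,"ax":0,"ay":0,"az":0},{"jaw":-1,"tx":-0.15,"ty":4.3,"tz":0,"ax":0,"ay":0,"az":0},{"jaw":-1,"tx":-0.15,"ty":4.3,"tz":0,"ax":0,"ay":0,"az":0}]'
python3 -c "
from find import *
report('wrist','side')"
```

```text
clock: 14.6
position: [0.6412, -0.0592, 0.2223]
ee_rot: [0.0, 0.155, 0.988, 0.0]
contact_force: [0.0, -0.5, -0.0]
width: 0.0133
gripper_force: 59.0
wrist
   S [6, -66] 18 205
   L [-9, 80] 22 2088
   L [-25, -18] 22 2001
   L [7, -77] 22 1761
side
   S [-11, 71] 20 132
   S [-26, -27] 20 138
   L [-8, 78] 23 314
   L [-26, -19] 23 412
   L [7, -79] 22 465
clk 14.7 tcp rel mm [71.2 18.6] z 0.2223 F [ 0.5 -0.3 -0.7]
```

All four small beads are through. Lift out and carry the stick back to above the jug, tilted as it was found.

```bash
python3 -m pendant '[{"jaw":-1,"tx":-0.3,"ty":0,"tz":3.5,"ax":0,"ay":0,"az":0},{"jaw":-1,"tx":-0.5,"ty":0,"tz":7.1,"ax":0,"ay":0,"az":0},{"jaw":-1,"tx":-3,"ty":5,"tz":7.1,"ax":0,"ay":0,"az":0},{"jaw":-1,"tx":-6,"ty":10,"tz":7.1,"ax":0,"ay":0,"az":0},{"jaw":-1,"tx":-9,"ty":15,"tz":7.1,"ax":-2.5,"ay":-8,"az":0},{"jaw":-1,"tx":-12,"ty":20,"tz":7.1,"ax":-5,"ay":-16,"az":0},{"jaw":-1,"tx":-15,"ty":25.5,"tz":7.1,"ax":-7.5,"ay":-24,"az":0},{"jaw":-1,"tx":-17.7,"ty":31,"tz":7.1,"ax":-9.9,"ay":-31.5,"az":0},{"jaw":-1,"tx":-17.7,"ty":31,"tz":7.1,"ax":-9.9,"ay":-31.5,"az":0},{"jaw":-1,"tx":-17.7,"ty":31,"tz":7.1,"ax":-9.9,"ay":-31.5,"az":0}]'
python3 - <<'E'
from find import *
print('togo cm',(np.array([.4691,.2488,.1278])-s['position'])*100,Rm[:,2],Rm[:,1])
im=grab('side'); T=np.linalg.inv(im['pose'])
C=cloud(im); p0=s['position']; a=-Rm[:,2]
q=C-p0; l=q@a; d=np.linalg.norm(q-l[...,None]*a,axis=-1)
m=(d<.025)&(l<-.02)&(l>-.16)
for lo in np.arange(-.145,-.02,.02):
    k=m&(l>=lo)&(l<lo+.02)
    if k.sum(): e=(q-l[...,None]*a)[k].mean(0); print(round(lo,3),k.sum(),np.round(e*1000,1))
print(l[m].min())
E
```

```text
clock: 15.95
position: [0.4628, 0.2519, 0.2931]
ee_rot: [0.281, 0.146, 0.948, -0.042]
contact_force: [-0.1, -0.1, -0.5]
width: 0.0136
gripper_force: 59.0
togo cm [  0.63260313  -0.30631374 -16.53259092] [ 0.51991637 -0.16155039 -0.83880179] [0.3010644  0.95359925 0.00294942]
-0.145 48 [-1.7 -6.4  0.2]
-0.125 88 [-1.7 -6.3  0.2]
-0.105 91 [-1.4 -5.3  0.1]
-0.085 80 [-1.  -4.4  0.2]
-0.065 83 [-0.9 -4.6  0.3]
-0.045 86 [-0.6 -5.5  0.7]
-0.025 20 [ 0.1 -5.1  1. ]
-0.13608511182120697
```

```bash
python3 -m pendant '[{"jaw":-1,"tx":0.1,"ty":0,"tz":-4,"ax":0,"ay":0,"az":0},{"jaw":-1,"tx":0.1,"ty":0,"tz":-8,"ax":0,"ay":0,"az":0},{"jaw":-1,"tx":0.1,"ty":0,"tz":-11,"ax":0,"ay":0,"az":0},{"jaw":-1,"tx":0.1,"ty":-0.1,"tz":-13,"ax":0,"ay":0,"az":0},{"jaw":-1,"tx":0.3,"ty":-0.2,"tz":-14.5,"ax":0,"ay":0,"az":0},{"jaw":-1,"tx":0.5,"ty":-0.2,"tz":-15.7,"ax":0,"ay":0,"az":0},{"jaw":-1,"tx":0.6,"ty":-0.3,"tz":-16.4,"ax":0,"ay":0,"az":0},{"jaw":-1,"tx":0.6,"ty":-0.3,"tz":-16.4,"ax":0,"ay":0,"az":0}]'
```

```text
clock: 17.0
position: [0.4702, 0.2468, 0.1289]
ee_rot: [0.281, 0.149, 0.947, -0.043]
contact_force: [-1.2, 1.3, -0.8]
width: 0.0133
gripper_force: 58.9
```

Run:
```python
from find import *
im=grab('side'); cv2.imwrite('pics/f.png',cv2.resize(im['pixels'][60:240,100:340],(800,600)))
```

```text
(no output)
```

View pics/f.png

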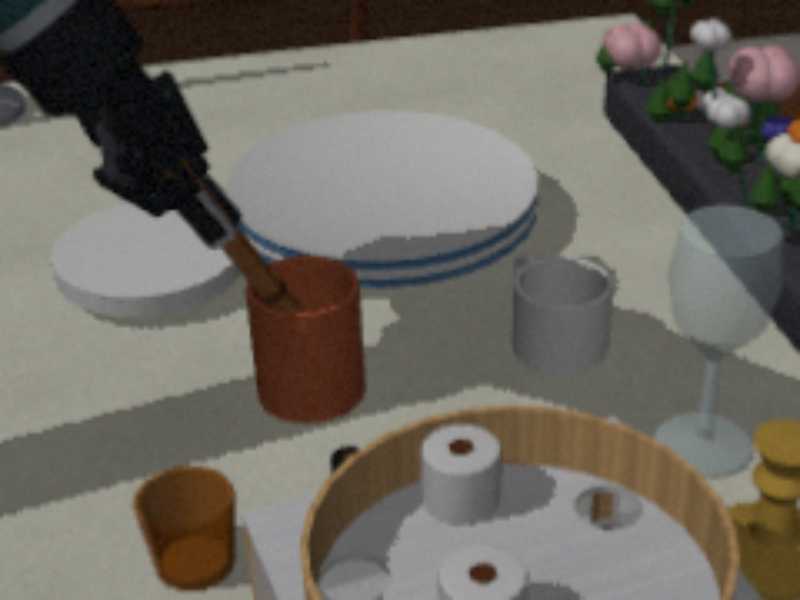

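The stick is in the jug, leaning on the rim near (265,285) as it started. Release it and back off along its axis.

```bash
python3 -m pendant '[{"jaw":1,"tx":0,"ty":0,"tz":0,"ax":0,"ay":0,"az":0},{"jaw":1,"tx":0,"ty":0,"tz":0,"ax":0,"ay":0,"az":0},{"jaw":1,"tx":0,"ty":0,"tz":0,"ax":0,"ay":0,"az":0},{"jaw":1,"tx":0,"ty":0,"tz":0,"ax":0,"ay":0,"az":0},{"jaw":1,"tx":-1,"ty":0.3,"tz":1.7,"ax":0,"ay":0,"az":0},{"jaw":1,"tx":-3.1,"ty":1,"tz":5,"ax":0,"ay":0,"az":0},{"jaw":1,"tx":-6.2,"ty":1.9,"tz":10,"ax":0,"ay":0,"az":0},{"jaw":1,"tx":-8.5,"ty":3.5,"tz":13,"ax":0,"ay":0,"az":0},{"jaw":1,"tx":-12,"ty":8,"tz":15,"ax":0,"ay":0,"az":0},{"jaw":1,"tx":-15,"ty":12,"tz":15,"ax":0,"ay":0,"az":0}]'
python3 -m pendant '[{"jaw":1,"tx":-4,"ty":4,"tz":0,"ax":0,"ay":0,"az":0},{"jaw":1,"tx":-6,"ty":8,"tz":0,"ax":0,"ay":0,"az":0},{"jaw":1,"tx":-6,"ty":8,"tz":0,"ax":0,"ay":0,"az":0}]'
python3 - <<'E'
from find import *
report('top')
t=grab('top'); sd=grab('side')
cv2.imwrite('pics/g.png',cv2.resize(t['pixels'],(800,600)))
cv2.imwrite('pics/h.png',cv2.resize(sd['pixels'],(800,600)))
E
```

```text
clock: 18.3
position: [0.3195, 0.3695, 0.282]
ee_rot: [0.282, 0.149, 0.947, -0.04]
contact_force: [0.9, 1.4, -0.1]
width: 0.0855
gripper_force: 0.0
clock: 18.68
position: [0.2588, 0.4506, 0.2787]
ee_rot: [0.281, 0.146, 0.948, -0.041]
contact_force: [-0.7, -0.7, -0.2]
width: 0.0854
gripper_force: 0.0
top
   L [9, -78] 22 384
   L [-8, 79] 22 384
   L [-24, -18] 22 359
clk 18.725 tcp rel mm [-310.5  526.8] z 0.2789 F [ 0.2 -0.7 -1.3]
```

View pics/g.png

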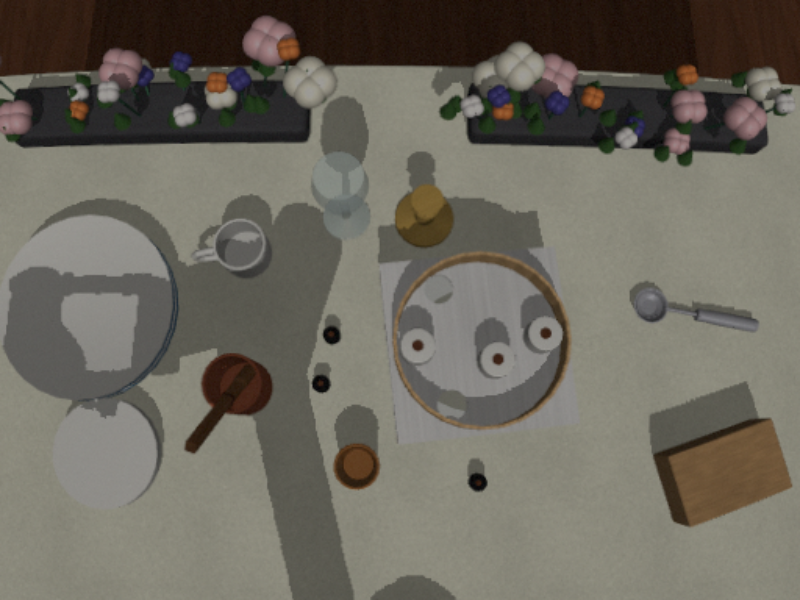

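View pics/h.png

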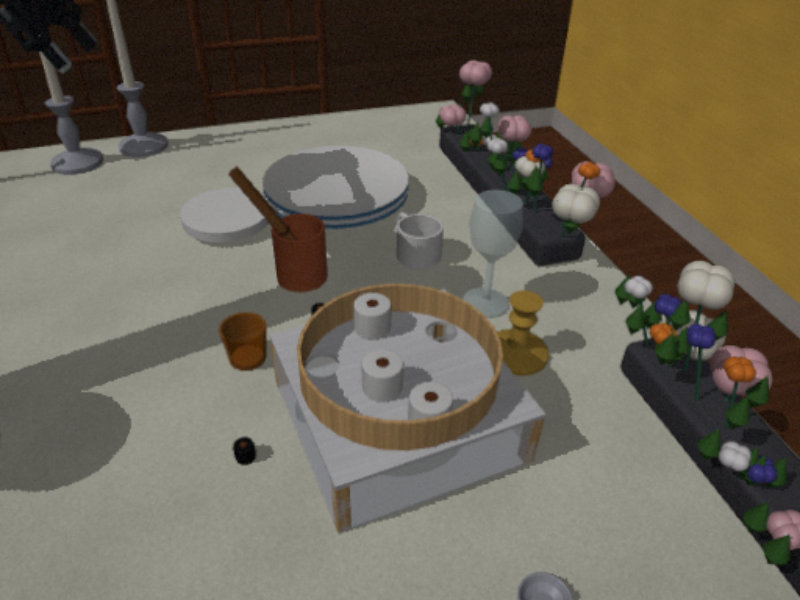

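Top view: only the three large beads remain in the hoop, at (417,345), (497,359) and (545,334). The stick leans in the jug with its end at (191,447), where it started. The side view shows the bystanders where they were.

```bash
python3 -c "
from rig import manip
print(manip.sign_off())"
```

```text
the job is handed in; nothing more can be done
None
```

The job is handed in at about 19 s: all four small beads went through the holes, the three large ones stayed in the hoop, the stick is back in the jug head down and released, and the glass, cup, votive and candle holder look undisturbed in the final pictures.

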